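Tip the pressing board under the lips of a padding press

TASK

Put the red-handled pressing board into the padding press: hold it by its handle, tip it so that one end goes first through the opening between the two blue lips, then right it inside and lower it until it lies flat on the paper pads beneath both lips, and only then let go; do not drop it. Leave the yellow-handled board, which is too long for this press, where it is.

Things in the scene. Friction and masses are not known exactly. Their poses are not given: they have to be found in the camera images.
- board: The right board: loose brown wooden plate 140 mm long (its x), 90 wide (y), 8 thick, flat on the table, 0.15-0.31 kg, both ends alike. At its centre stands a square red handle 24 x 24 mm (sides along x, y), top 123 mm above the underside; steel collar 36 x 36 at its foot up to 18 mm. Origin: centre of the underside; z up the handle. Its yaw is within 50 degrees of the press's.
- long_board: The wrong board, loose: same make and height, but 185 mm long (its x), 90 wide, with a yellow handle. Origin: centre of its underside. It and the red-handled board may change places.
- press: Plywood box fixed to the table, open on top, with paper pads (solid) filling its bottom. Inside 160 mm long (its x, roughly away from the robot), 112 wide (y); walls 12 thick, 116 high. Origin: centre of its underside, z up; pads' top 35 mm above it. Base sticks out 33 mm past each end wall, with a low clamp foot to 44 mm.
- mouth (a point): Centre of the press's opening, 116 mm above the press's origin, level with the top of the lips; axes as the press. Over each end of the inside (x) a rigid blue lip, 6 mm thick, reaches 20 mm inward across the whole width, so the opening is 120 mm long (x -60 to +60) and 112 wide. 75 mm clear height from the pads to the lips' underside.
Things that resemble listed ones, but are neither listed nor needed, are in the scene too. What is shaped like the board but green is not meant.

How it is judged:
By the outcome, as a careful person would: the job done as asked, in the order asked, and still so for the second after the job is handed in, with the robot touching nothing.
It also fails if it takes over 42 s, if anything falls off the work surface, if the arm or the gripper's body presses on something with over 40 N, if the wrist force passes 120 N, or if a joint passes its speed limit or range.

ROBOT

A 6-joint arm with a two-finger parallel gripper is mounted at the origin on the work surface. World frame = base frame: x ahead of the robot, y to its left, z up, the work surface at z = 0. Lengths are in m, angles in rad, forces in N, time in s.
With the tool pointing down it reaches from about 0.325 to 0.9 m from the base axis. Payload 3.5 kg.
Tool frame: the origin (TCP) lies at the very end of the fingers, on their centre line; the grasp point (between the pads) lies manip.grip_depth behind it (manip.grip_depth is the distance from the TCP to the grasp point, in m); z points along the fingers, y is the direction in which the jaws open and shut (so a half turn about z gives the same grasp; the last joint's range is limited). The gripper opens to 85 mm and grips with 20 to 120 N. Pads are 22 mm wide; open, the fingers measure 114 mm over their backs; the gripper's body (76 mm by 85 mm) begins 54 mm behind the grasp point. The pads swing forward as they close: fully open they stand 13 mm farther back than shut.
Start: joints at [-1.313, 0.276, -0.026, 1.268, 0, 1.467], TCP at [0.221, -0.585, 0.193] pointing down, gripper open.
Joint ranges: [-3.12, 3.12], [-0.85, 1.88], [-1.08, 1.24], [-1.95, 2.15], [-1.57, 1.53], [-3.14, 3.14]. Speed limits (rad/s): [2.57, 2.57, 3.14, 3.14, 3.14, 3.14].

INTERFACE

Orientations are given as a unit quaternion [x, y, z, w].
In Python, from bench import manip, move_gripper, inverse_kinematics, grab_frame, get_calibration gives the robot as it stands. The module is installed in compiled form; this text tells all that it offers. Calls block until the motion is done:
- manip.movep(position, orientation): joint-space move of the TCP to a pose.
- manip.move_l(position, frame=None, feed=0.15): straight line of the TCP; frame=None keeps the orientation; feed is the mean speed in m/s.
- manip.move_j(angles): joint-space move.
- move_gripper(opening): finger opening in m; the grip force is fixed at half the most; returns when the fingers have stopped.
- manip.dwell(seconds).
- inverse_kinematics(position, orientation): joint angles nearest the present ones, or None.
- grab_frame(name): name is "side" or "top" or "wrist"; returns the picture (384x512x3 uint8, blue, green, red); there is no depth.
- get_calibration(name): a dict with "fx", "fy", "cx", "cy" (pixels), "T" (4x4, takes a point from camera to world coordinates). Camera axes: x right, y down, z forward; pixel columns grow to the right and rows downward; lengths in m; the calibration is good to about 2 mm. A picture is of the moment at which its call begins: read the wrist's pose just before it. get_calibration takes no time and is no camera call; for the wrist camera it gives the pose at the moment of the call.
A pose or a line that the arm cannot do raises manip.PlanningError and nothing moves.
- manip.job_done(): hands the job in, once; it reports no verdict.
Readings, each from a call of its own:
- manip.get_time_s(): time.
- manip.get_joints(): joint angles.
- manip.get_qd(): joint speeds.
- manip.get_joint_torque(): joint torques, N m.
- manip.get_position(): TCP position.
- manip.get_eef_rot(): TCP orientation.
- manip.get_contact_force(): force on the tool from outside, world axes, zero at the start.
- manip.get_wrist_torque(): the same for the moment, N m.
- manip.get_opening(): finger opening in m.
Only numpy, scipy, OpenCV 4.12 (cv2) and the standard library are available. Lean on these libraries where they do the work, as an engineer would, in place of code of your own. Each camera call takes 0.05 s, during which the arm holds its last target. There are 200 camera calls.

## Working session

There is one attempt and no reset: what is moved stays moved. The work goes in short steps, each a Python script; the robot and the scene stay as the last script left them, time stands still between calls to the robot, and variables do not carry over. Pictures are saved under pics/ and viewed, about 8 in all and at most 12, crops included, and the job is handed in when it is done.

```bash
mkdir -p pics; ls
python3 - <<'E'
from bench import *
import cv2,numpy as np
from bench import manip, grab_frame, get_calibration
np.set_printoptions(precision=4,suppress=True)
for n in ["top","side"]:
    im=grab_frame(n); cv2.imwrite(f"pics/{n}0.png",im); c=get_calibration(n); print(n,c)
    cv2.imwrite(f"pics/{n}0b.png",cv2.resize(im,(800,600),interpolation=cv2.INTER_CUBIC))
print(manip.grip_depth, manip.get_time_s(), manip.get_opening(), manip.get_eef_rot())
E
```

```text
pics
top {'fx': 355.8469848987007, 'fy': 355.8469848987007, 'cx': 256.4400061781715, 'cy': 192.81638082216793, 'T': array([[ 0.016 , -0.9949,  0.0995,  0.3543],
       [-0.9997, -0.0175, -0.015 ,  0.082 ],
       [ 0.0167, -0.0992, -0.9949,  0.9402],
       [ 0.    ,  0.    ,  0.    ,  1.    ]])}
side {'fx': 458.5179721359462, 'fy': 458.5179721359462, 'cx': 257.36376251300226, 'cy': 192.80615411026287, 'T': array([[-0.9834, -0.1375,  0.1182,  0.3209],
       [-0.1807,  0.6873, -0.7035,  0.7909],
       [ 0.0155, -0.7132, -0.7008,  0.842 ],
       [ 0.    ,  0.    ,  0.    ,  1.    ]])}
0.0187 0.1 0.0857870577082527 [ 0.9838  0.1794 -0.0001 -0.001 ]
```

View pics/top0b.png

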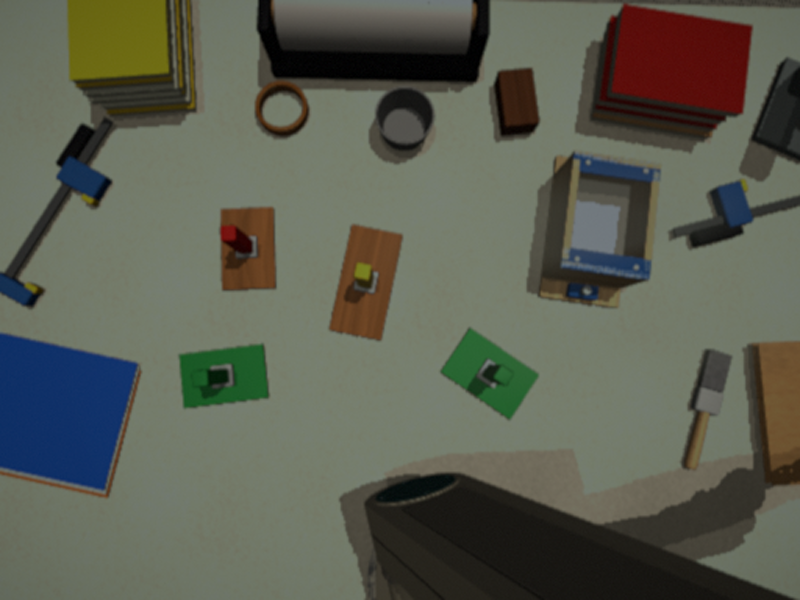

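View pics/side0b.png

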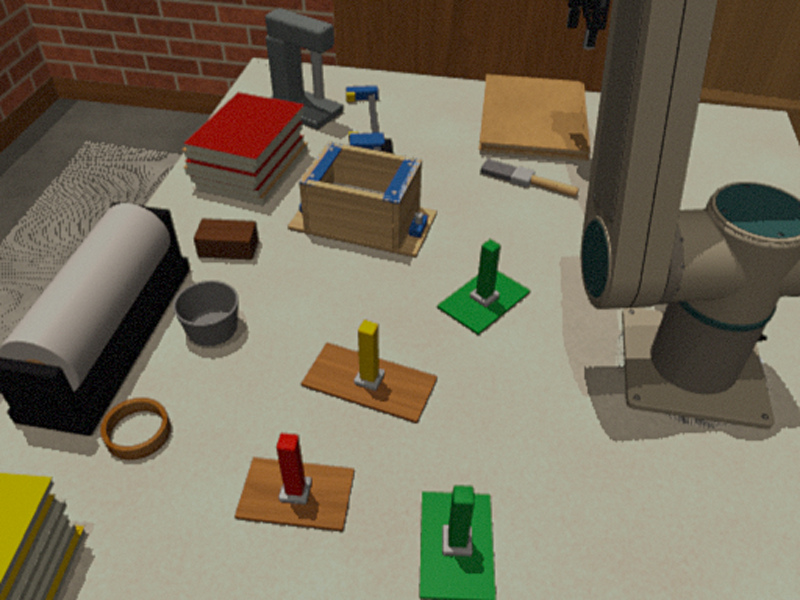

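The top view shows the red board with its plate at about x 221–275, y 207–290, the yellow board to its right, and the press with lips near (615,168) and (605,262). In the side view the red handle's top is near (290,437). I'll enlarge crops to measure.

Run:
```python
import cv2,numpy as np
t=cv2.imread("pics/top0.png"); s=cv2.imread("pics/side0.png")
def crop(im,x,y,w,h,k=None):
    c=cv2.resize(im[y:y+h,x:x+w],None,fx=5,fy=5,interpolation=cv2.INTER_CUBIC)
    c=cv2.convertScaleAbs(c,alpha=1.4)
    for i in range(0,w,10):
        cv2.line(c,(i*5,0),(i*5,6 if i%50 else 14),(255,255,255),1); 
        if i%20==0: cv2.putText(c,str(x+i),(i*5+1,16),0,.35,(255,255,255),1)
    for i in range(0,h,10):
        cv2.line(c,(0,i*5),(6,i*5),(255,255,255),1)
        if i%20==0 and i: cv2.putText(c,str(y+i),(8,i*5+4),0,.35,(255,255,255),1)
    return c
a=crop(t,130,120,60,80); b=crop(t,340,90,90,112)
A=np.zeros((565,800,3),np.uint8); A[:400,:300]=a; A[:560,340:790]=b
cv2.imwrite("pics/c1.png",A)
a=crop(s,145,270,85,75); b=crop(s,180,85,105,80)
A=np.zeros((600,800,3),np.uint8)
a=cv2.resize(a,None,fx=.75,fy=.75); b2=crop(s,180,88,105,78)
A=np.zeros((590,800,3),np.uint8); A[:390,:525]=b2; A[:281,525:525+275]=a[:, :275]
cv2.imwrite("pics/c2.png",A)
```

```text
(no output)
```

View pics/c1.png

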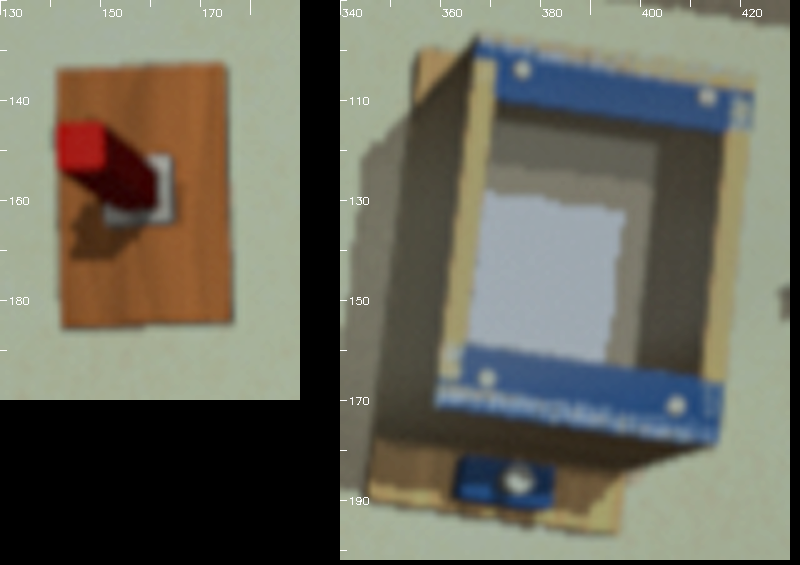

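View pics/c2.png

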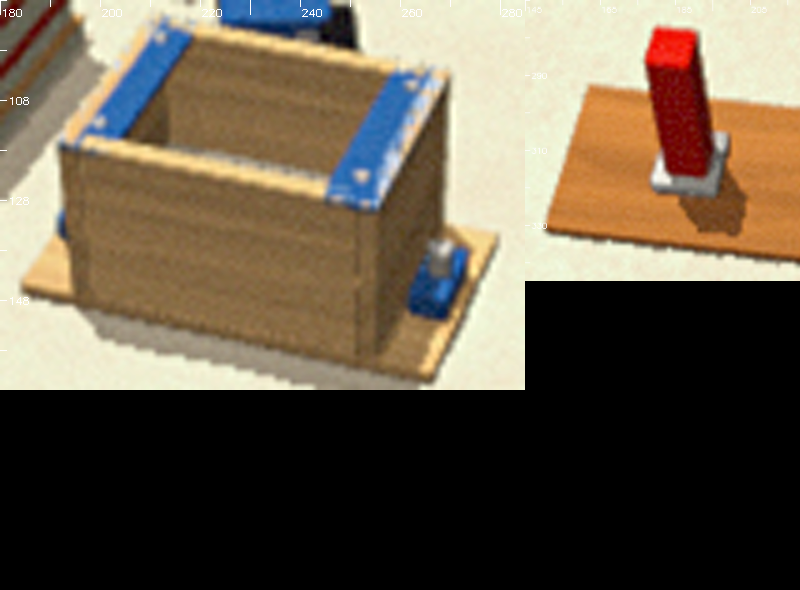

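```bash
cat > h.py <<'E'
import numpy as np, cv2
from scipy.spatial.transform import Rotation as R
from scipy.optimize import least_squares
from bench import manip, move_gripper, inverse_kinematics, grab_frame, get_calibration
np.set_printoptions(precision=4,suppress=True)
def proj(cal,P):
    T=np.linalg.inv(cal["T"]); p=P@T[:3,:3].T+T[:3,3]
    return np.c_[cal["fx"]*p[:,0]/p[:,2]+cal["cx"],cal["fy"]*p[:,1]/p[:,2]+cal["cy"]]
def place(q,M):
    c,s=np.cos(q[2]),np.sin(q[2]); M=np.asarray(M,float)
    return np.c_[q[0]+c*M[:,0]-s*M[:,1],q[1]+s*M[:,0]+c*M[:,1],M[:,2]]
def fit(obs,q0):  # obs: list of (cal, model pts, pixels)
    f=lambda q:np.concatenate([(proj(c,place(q,M))-np.array(p)).ravel() for c,M,p in obs])
    r=least_squares(f,q0,loss='soft_l1'); return r.x,f(r.x).reshape(-1,2)
E
python3 - <<'E'
from h import *
ct,cs=get_calibration("top"),get_calibration("side")
rect=lambda L,W,z:[[L/2,W/2,z],[L/2,-W/2,z],[-L/2,-W/2,z],[-L/2,W/2,z]]
B=np.array(rect(.14,.09,.008)+rect(.024,.024,.123))
pt=np.array([[141.4,134],[175.3,132.8],[176.4,184.4],[142.4,185.4],[141.3,144.9],[151,144.2],[151.5,153.5],[141.8,154.5]])-.4
# side: image right = -x, image up = -y ; order (+x+y),(+x-y),(-x-y),(-x+y)
ps=np.array([[150.9,331],[161.5,293.2],[225.9,298.2],[219.5,337],[177.8,287],[180.2,277.5],[190.9,278.5],[189,288.1]])-.4
for o in ([(ct,B,pt)],[(cs,B,ps)],[(ct,B,pt),(cs,B,ps)]):
    q,r=fit(o,[.45,.25,0]);print("board",q,np.degrees(q[2]),np.abs(r).max(0),'\n',r.T if len(o)>1 else '')
Pm=np.array(rect(.184,.136,.116)+rect(.12,.112,.116))
pt=np.array([[367.6,97.2],[423.4,105],[415.6,179.2],[359,171.6],[371.2,110.4],[416.8,116],[412.6,166.4],[365.4,159.2]])-.4
ps=np.array([[192.4,117.6],[213,91],[270,102.6],[255,130.4]])-.4
for o in ([(ct,Pm,pt)],[(cs,Pm[:4],ps)],[(ct,Pm,pt),(cs,Pm[:4],ps)]):
    q,r=fit(o,[.5,-.2,0]);print("press",q,np.degrees(q[2]),np.abs(r).max(0),'\n',r.T if len(o)>1 else '')
E
```

```text
board [0.5341 0.3284 0.0623] 3.5692941251524752 [0.6273 0.6548] 
 
board [0.5339 0.3284 0.095 ] 5.445531654600441 [1.2847 1.2658] 
 
board [0.534  0.3284 0.0787] 4.507755208139744 [1.4238 1.4956] 
 [[-0.3372 -0.3312  0.7036  0.3041 -0.3883  0.272   0.119  -0.5705 -0.8376
   0.0224  1.0687  0.5545 -1.4238 -0.9064  0.9504  0.1813]
 [ 0.1012 -0.6186 -0.2411  0.8209 -0.3298 -0.2233  0.6012  0.2031  0.2151
  -0.6391  0.8061  1.4956 -0.1249 -1.3421 -1.1371  0.0235]]
press [ 0.5748 -0.2488 -0.1241] -7.110983815359839 [0.4887 0.8867] 
 
press [ 0.5719 -0.2488 -0.1507] -8.631989625712135 [1.5581 1.243 ] 
 
press [ 0.5744 -0.2487 -0.1268] -7.266722690012988 [3.1945 1.0973] 
 [[-0.0953 -0.0024  0.3565 -0.1744 -0.2256  0.378  -0.3458 -0.0142 -1.4154
  -3.1945  0.3429  0.596 ]
 [-0.325   0.0058  0.8133  0.1306 -0.0201  1.0973 -0.3969  0.0042 -0.7709
   0.1182  0.0563 -0.3334]]
```

Both cameras agree: the board is at (0.534, 0.328), yaw about 4°, and the press at (0.574, −0.249), yaw about −7°. Next I'll compute a clearance-optimal insertion path in the press's x–z plane, check IK along it for each tilt direction and grasp yaw, and move above the board.

```bash
cat > plan.py <<'E'
# bottleneck-clearance path of board (x,z of underside centre, tilt th; +th: +x end down) in the press section, mm
import numpy as np, heapq
H=105.
body=np.array([[-70,70,0,8],[-18,18,0,18],[-12,12,0,123],[-32,32,H-19,H+54],[-45,45,H+54,H+150]],float)
obs=np.array([[-92,-60,110,116],[60,92,110,116],[-92,-80,0,116],[80,92,0,116],[-200,200,0,35]],float)
def outline(b,n=2.):
    xs=np.linspace(b[0],b[1],max(2,int((b[1]-b[0])/n)+1)); zs=np.linspace(b[2],b[3],max(2,int((b[3]-b[2])/n)+1))
    return np.r_[np.c_[xs,0*xs+b[2]],np.c_[xs,0*xs+b[3]],np.c_[0*zs+b[0],zs],np.c_[0*zs+b[1],zs]]
def sdf(p,b):
    d=np.stack([np.abs(p[...,0]-(b[0]+b[1])/2)-(b[1]-b[0])/2,np.abs(p[...,1]-(b[2]+b[3])/2)-(b[3]-b[2])/2],-1)
    return np.linalg.norm(np.maximum(d,0),axis=-1)+np.minimum(d.max(-1),0)
bp=np.concatenate([outline(b,4) for b in body])
def clear(x,z,th):
    c,s=np.cos(th),np.sin(th); p=np.c_[x+c*bp[:,0]+s*bp[:,1],z-s*bp[:,0]+c*bp[:,1]]
    d=min(sdf(p,o).min() for o in obs[:4]); 
    for cx,cz in ((-60,110),(-60,116),(60,110),(60,116)):
        dx,dz=cx-x,cz-z; q=np.array([c*dx-s*dz,s*dx+c*dz]); d=min(d,min(sdf(q,b) for b in body))
    return min(d,sdf(p,obs[4]).min()+8)
def plan():
    X=np.arange(-24,25,3.); Z=np.arange(37,200,4.); T=np.radians(np.arange(0,52,3.))
    C=np.array([[[clear(x,z,t) for t in T] for z in Z] for x in X])
    C=np.minimum(C,12)
    best={}; s=(8,len(Z)-1,0); g=(8,0,0)
    for cmin in np.arange(10,2,-.5):   # highest clearance for which a path exists; cheap path
        dist={s:0}; par={}; h=[(0,s)]
        while h:
            d,u=heapq.heappop(h)
            if u==g: break
            if d>dist[u]: continue
            for a in (-1,0,1):
                for b in (-1,0,1):
                    for e in (-1,0,1):
                        v=(u[0]+a,u[1]+b,u[2]+e)
                        if (a or b or e) and 0<=v[0]<len(X) and 0<=v[1]<len(Z) and 0<=v[2]<len(T) and C[v]>=cmin:
                            n=d+(a*a*9+b*b*16+e*e*16)**.5+2*(12-C[v])*.3
                            if n<dist.get(v,1e9): dist[v]=n; par[v]=u; heapq.heappush(h,(n,v))
        if g in dist:
            P=[g]
            while P[-1]!=s: P.append(par[P[-1]])
            return cmin,np.array([[X[i],Z[j],T[k]] for i,j,k in P[::-1]]),[C[v] for v in P[::-1]]
if __name__=="__main__":
    c,P,cl=plan(); print(c); print(np.c_[P[:,:2],np.degrees(P[:,2]),cl]); np.save("path.npy",P)
E
python3 plan.py
cat >> h.py <<'E'
RX=R.from_euler('x',np.pi)
def tool(yaw,tilt=0,k=1):  # k: +-1 -> jaws along x of the thing
    return R.from_euler('z',yaw)*R.from_euler('y',tilt)*R.from_euler('z',k*np.pi/2)*RX
def tcp_from_board(press,x,z,th,L,k=1):
    """world TCP when board centre is at (x,z) (m, press frame), tilt th; L=TCP height above underside"""
    p=R.from_euler('z',press[2]).apply([x+L*np.sin(th),0,z+L*np.cos(th)])+np.r_[press[:2],0]
    return p,tool(press[2],th,k).as_quat()
E
python3 - <<'E'
from h import *
P=np.load("path.npy"); press=[.5748,-.2488,-.124]; L=.105-manip.grip_depth
for k in (1,-1):
    print("k",k,"board",inverse_kinematics([.534,.3284,L],tool(.07,0,k).as_quat()),inverse_kinematics([.534,.3284,.24],tool(.07,0,k).as_quat()))
    for sg in (1,-1):
        js=[inverse_kinematics(*[np.array(a) for a in tcp_from_board(press,sg*x/1e3,z/1e3,sg*t,L,k)]) for x,z,t in P[::3]]
        print(sg,[None if j is None else np.round(j,2) for j in js][::3])
E
```

```text
7.0
[[  0.         197.           0.          12.        ]
 [  0.         193.           0.          12.        ]
 [  0.         189.           3.          12.        ]
 [  0.         185.           6.          12.        ]
 [  0.         181.           9.          12.        ]
 [  0.         177.          12.          12.        ]
 [  0.         173.          15.          12.        ]
 [ -3.         169.          18.          12.        ]
 [ -6.         165.          21.          12.        ]
 [ -9.         161.          24.          12.        ]
 [-12.         157.          27.          12.        ]
 [-15.         153.          30.          12.        ]
 [-15.         149.          33.          12.        ]
 [-15.         145.          33.          11.93594796]
 [-15.         141.          33.          11.94317312]
 [-15.         137.          33.          12.        ]
 [-15.         133.          33.          12.        ]
 [-15.         129.          33.          12.        ]
 [-15.         125.          33.          12.        ]
 [-15.         121.          33.          12.      
[... 1818 characters left out ...]
0.45,  0.35,  1.04]), array([-0.61,  0.06, -0.44,  0.79,  0.14,  1.11])]
k -1 board [ 0.4483  0.3513 -0.1581  1.0614  0.     -1.1925] [ 0.4483  0.2606  0.0513  1.3616  0.     -1.1925]
1 [array([-0.51,  0.25,  0.13,  1.45,  0.  , -1.96]), array([-0.43,  0.64,  0.55,  1.88, -0.12, -1.86]), array([-0.41,  0.8 ,  0.68,  2.  , -0.16, -1.82]), array([-0.4 ,  0.92,  0.78,  2.04, -0.16, -1.8 ]), array([-0.45,  0.59,  0.29,  1.57, -0.1 , -1.88])]
-1 [array([-0.51,  0.25,  0.13,  1.45,  0.  , -1.96]), array([-0.64, -0.07, -0.39,  0.88,  0.2 , -2.05]), array([-0.7 , -0.13, -0.6 ,  0.6 ,  0.3 , -2.07]), array([-0.75, -0.14, -0.73,  0.45,  0.35, -2.1 ]), array([-0.61,  0.06, -0.44,  0.79,  0.14, -2.03])]
```

The path has at least 7 mm clearance. Tilting with the near end down first sits better in the joint ranges. I'll take wrist-camera looks at the press (on the way) and then above the board.

Run:
```python
from h import *
import pickle
cal={}
for n,p,y in (("press",[.5748-.02,-.2488,.36],-.124),("board",[.534,.3284,.30],.07)):
    manip.movep(p,tool(y).as_quat()); manip.dwell(.2)
    cal[n]=get_calibration("wrist"); im=grab_frame("wrist"); cv2.imwrite(f"pics/w_{n}.png",im)
    print(n,manip.get_time_s(),manip.get_position(),manip.get_joints(),cal[n]["T"][:3,3])
pickle.dump(cal,open("cal.pkl","wb"))
cv2.imwrite("pics/w.png",np.hstack([cv2.resize(cv2.imread(f"pics/w_{n}.png"),(400,300)) for n in cal]))
```

```text
press 2.175 [ 0.5544 -0.2495  0.3596] [-0.5291  0.2119  0.2349  1.5944 -0.0001  1.167 ] [ 0.5637 -0.1806  0.5406]
board 4.5083 [0.5344 0.3278 0.3001] [ 0.4472  0.2473  0.1579  1.4812 -0.0001  1.9491] [0.5304 0.397  0.4812]
```

View pics/w.png

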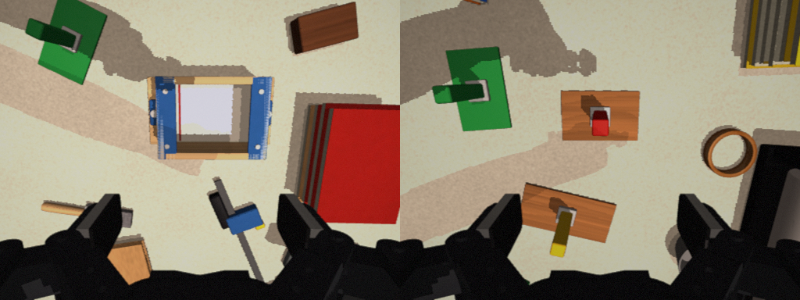

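The wrist view shows the press centred near (211,118) and the board plate at x 560–638, y 90–140 (mosaic pixels), with the handle top near (600,125). Enlarging both.

Run:
```python
from h import *
def crop(f,x,y,w,h,k=4):
    c=cv2.resize(cv2.imread(f)[y:y+h,x:x+w],None,fx=k,fy=k,interpolation=cv2.INTER_CUBIC)
    for i in range(0,w,20): cv2.line(c,(i*k,0),(i*k,6),(0,0,255),1); cv2.putText(c,str(x+i),(i*k+1,16),0,.35,(0,0,255),1)
    for i in range(20,h,20): cv2.line(c,(0,i*k),(6,i*k),(0,0,255),1); cv2.putText(c,str(y+i),(8,i*k+4),0,.35,(0,0,255),1)
    return c
a=crop("pics/w_press.png",180,85,180,130); b=crop("pics/w_board.png",195,105,125,85)
b=cv2.resize(b,(0,0),fx=1,fy=1)
cv2.imwrite("pics/wp.png",a); cv2.imwrite("pics/wb.png",b); print(a.shape,b.shape)
```

```text
(520, 720, 3) (340, 500, 3)
```

View pics/wp.png

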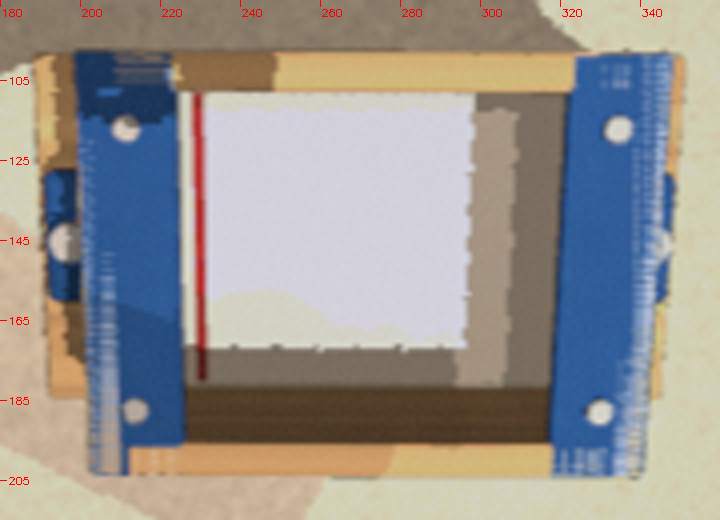

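View pics/wb.png

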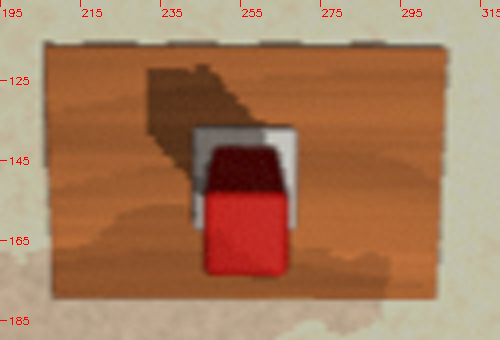

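Run:
```python
from h import *
import pickle
cal=pickle.load(open("cal.pkl","rb")); ct=get_calibration("top")
rect=lambda L,W,z:[[L/2,W/2,z],[L/2,-W/2,z],[-L/2,-W/2,z],[-L/2,W/2,z]]
B=np.array(rect(.14,.09,.008)+rect(.024,.024,.123)); Pm=np.array(rect(.184,.136,.116)+rect(.12,.112,.116))
wb=np.array([[447,46],[438,299],[52,298],[44,45],[287,193],[288,275],[204,275],[205,193]])/4+[195,105]-.375
wp=np.array([[671,54],[641,475],[90,475],[76,52],[571,92],[553,443],[185,443],[177,92]])/4+[180,85]-.375
tb=np.array([[141.4,134],[175.3,132.8],[176.4,184.4],[142.4,185.4],[141.3,144.9],[151,144.2],[151.5,153.5],[141.8,154.5]])-.4
tp=np.array([[367.6,97.2],[423.4,105],[415.6,179.2],[359,171.6],[371.2,110.4],[416.8,116],[412.6,166.4],[365.4,159.2]])-.4
for n,M,w,t,q0 in (("board",B,wb,tb,[.53,.33,0]),("press",Pm,wp,tp,[.57,-.25,-.1])):
    for o in ([(cal[n],M,w)],[(cal[n],M,w),(ct,M,t)]):
        q,r=fit(o,q0); print(n,q,np.degrees(q[2]),np.abs(r).max(0)); 
    print(r[:8].T)
```

```text
board [0.5361 0.3316 0.0663] 3.796861898504016 [1.0133 0.7198]
board [0.5357 0.331  0.066 ] 3.78323795960504 [1.7044 1.2465]
[[ 0.104  -0.3756 -0.3684 -0.7498  0.597   0.0842 -0.8647 -1.2497]
 [ 0.2535  0.6339  0.6688  0.2628 -0.1228  1.2465  1.1974 -0.1739]]
press [ 0.5769 -0.2475 -0.128 ] -7.335868276156699 [1.2754 0.8237]
press [ 0.5764 -0.2478 -0.1268] -7.267253674730102 [1.4421 1.2373]
[[ 0.8057  0.4785 -0.2471 -1.4421 -0.9985 -1.1476 -0.1235 -0.1958]
 [-0.313   0.9872  0.8203  0.0272  0.3296  0.2729  0.1644  0.2249]]
```

The wrist and top estimates agree to about 2 mm. Grasping the handle with the jaws along the board's x, which locks the tilt, then lifting and looking.

Run:
```python
from h import *
L=.102-manip.grip_depth
q=tool(.066).as_quat()
manip.movep([.5357,.3305,.16],q)
manip.move_l([.5357,.3305,L],feed=.12)
f0=manip.get_contact_force()
move_gripper(.0); print("open",manip.get_opening(),"force",manip.get_contact_force()-f0,manip.get_position(),manip.get_time_s())
Lr=manip.get_position()[2]
manip.move_l([.5357,.3305,.13],feed=.12); manip.dwell(.2)
print("open",manip.get_opening(),"F",manip.get_contact_force(),"M",manip.get_wrist_torque(),Lr)
manip.move_l([.5357,.3305,.30],feed=.2); print(manip.get_position(),manip.get_time_s())
ims=[grab_frame("side"),grab_frame("wrist")]
cv2.imwrite("pics/lift.png",np.hstack([cv2.resize(i,(400,300)) for i in ims]))
```

```text
open 0.019216589210628868 force [-3.283  -1.3792  5.0248] [0.5355 0.3306 0.0838] 6.5833
open 0.018602093136134763 F [-1.3046 -0.2476 -2.4435] M [-0.0613  0.044  -0.0581] 0.08379327898612772
[0.5349 0.3301 0.2983] 8.325
```

View pics/lift.png

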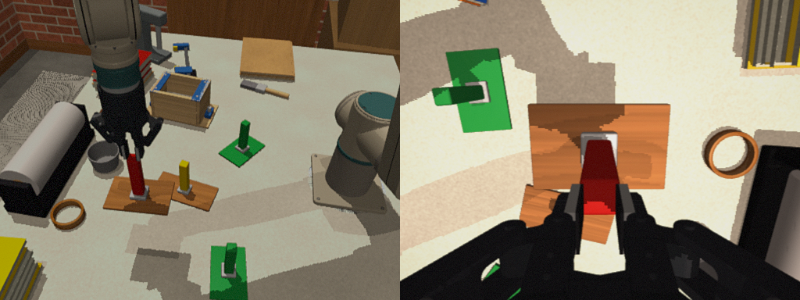

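The grip held: the wrist reads about 2.4 N (≈0.25 kg), and the board hangs level in both halves of the picture, with plate corners near (529,104), (671,106), (668,189), (531,188). Now I'll check the board's offset in the hand, verify the clearances of the real TCP segments, then move over the press and tip the board into the mouth.

```bash
cat >> h.py <<'E'
PRESS=[.5764,-.2478,-.127]; L=.0838; SG=-1
WP=[(0,205,0),(-15,152,33),(-15,113,33),(0,93,33),(6,85,36),(6,77,35.5),(6,71,31),(4,67,26),(0,64,20),(0,57,15),(0,45,6),(0,38,0)]
def pose(w,off=(0,0)):
    p,q=tcp_from_board(PRESS,SG*w[0]/1e3,w[1]/1e3,SG*np.radians(w[2]),L)
    return p+R.from_euler('z',PRESS[2]).apply([off[0],off[1],0]),q
E
python3 - <<'E'
from h import *
from plan import clear
# board offset in hand
cal=get_calibration("wrist"); tp=np.array(manip.get_position())
px=(np.array([[671,106],[668,189],[531,188],[529,104]])-[400,0]+.5)*1.28-.5
M=np.array([[.07,.045,.008],[.07,-.045,.008],[-.07,-.045,.008],[-.07,.045,.008]])
f=lambda q:(proj(cal,place(q[:3],M)+[0,0,q[3]])-px).ravel()
r=least_squares(f,[tp[0],tp[1],.066,tp[2]-L]); print("board rel TCP",r.x-[tp[0],tp[1],.066,tp[2]-L],np.abs(r.fun).max())
# clearance along straight TCP segments
def seg(a,b,n=8):
    o=[]
    for s in np.linspace(0,1,n):
        th=np.radians(a[2]+s*(b[2]-a[2])); l=L*1e3
        g=lambda w:np.array([w[0]+l*np.sin(np.radians(w[2])),w[1]+l*np.cos(np.radians(w[2]))])
        t=g(a)+s*(g(b)-g(a)); o.append(clear(t[0]-l*np.sin(th),t[1]-l*np.cos(th),th))
    return min(o)
print("clear",[round(float(seg(a,b)),1) for a,b in zip(WP,WP[1:])])
print("ik",[inverse_kinematics(*pose(w)) is not None for w in WP])
E
```

```text
board rel TCP [ 0.0009  0.0003 -0.0093 -0.0001] 3.743806757670143
clear [12.8, 11.9, 13.4, 12.7, 9.2, 6.6, 6.6, 6.9, 10.3, 9.5, 9.5]
ik [True, True, True, True, True, True, True, True, True, True, True, True]
```

Run:
```python
from h import *
p,q=pose(WP[0]); manip.movep(p,q); manip.dwell(.2)
f0=np.array(manip.get_contact_force()); print(manip.get_time_s(),"err",manip.get_position()-p,f0)
for w in WP[1:3]:
    p,q=pose(w); manip.move_l(p,q,feed=.08)
    print(w,"err",manip.get_position()-p,"ang",np.degrees((R.from_quat(manip.get_eef_rot())*R.from_quat(q).inv()).magnitude()),"dF",manip.get_contact_force()-f0,manip.get_time_s())
s=grab_frame("side"); t=grab_frame("top"); cv2.imwrite("pics/side_t.png",s); cv2.imwrite("pics/top_t.png",t)
cv2.imwrite("pics/tilt.png",np.hstack([cv2.resize(s[40:180,160:300],(400,400),interpolation=2),cv2.resize(t[80:220,320:460],(400,400),interpolation=2)]))
```

```text
10.7083 err [0.0003 0.0008 0.0001] [ 0.5422 -0.0757 -2.3175]
(-15, 152, 33) err [ 0.0011 -0.0008  0.0019] ang 0.15597136559658145 dF [ 0.4024 -0.7052  2.9791] 11.775
(-15, 113, 33) err [ 0.0004 -0.0002  0.0002] ang 0.020510819621495972 dF [-0.3374 -0.5252  2.7843] 12.4167
```

View pics/tilt.png

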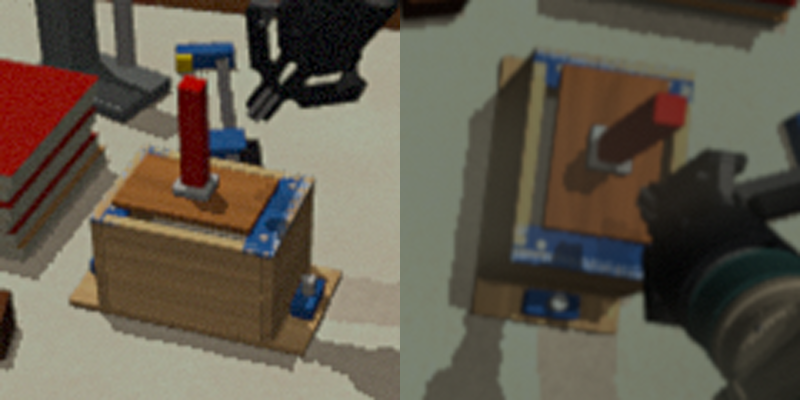

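Both halves of the picture show that the board has left the gripper. It now lies across the lips (side view: plate from about (110,185) to (280,210), handle top near (190,80)), with the gripper free on the robot side of it. The wrist's z reading agrees, as the weight is gone. The jaw-plane tilt evidently overcame the fingers' compliance. I'll back off along the tool axis, re-measure, and regrip deeper with the jaws along y.

Run:
```python
from h import *
import pickle
print("open",manip.get_opening())
z=R.from_quat(manip.get_eef_rot()).as_matrix()[:,2]; p=np.array(manip.get_position())
manip.move_l(p-.12*z,feed=.2); move_gripper(.085)
manip.movep([.53,-.245,.40],tool(PRESS[2]).as_quat()); manip.dwell(.15)
cal=get_calibration("wrist"); im=grab_frame("wrist"); s=grab_frame("side"); cv2.imwrite("pics/w2.png",im); cv2.imwrite("pics/s2.png",s)
pickle.dump(cal,open("cal2.pkl","wb")); print(manip.get_time_s(),manip.get_position())
a=cv2.resize(im[70:220,190:360],None,fx=2.6,fy=2.6,interpolation=2); b=cv2.resize(s[60:180,175:300],None,fx=2.8,fy=2.8,interpolation=2)
A=np.zeros((400,800,3),np.uint8); A[:a.shape[0],:a.shape[1]]=a; A[:b.shape[0],445:445+b.shape[1]]=b; cv2.imwrite("pics/v2.png",A)
```

```text
open 1.5698864358859092e-05
15.0917 [ 0.5284 -0.2448  0.3997]
```

View pics/v2.png

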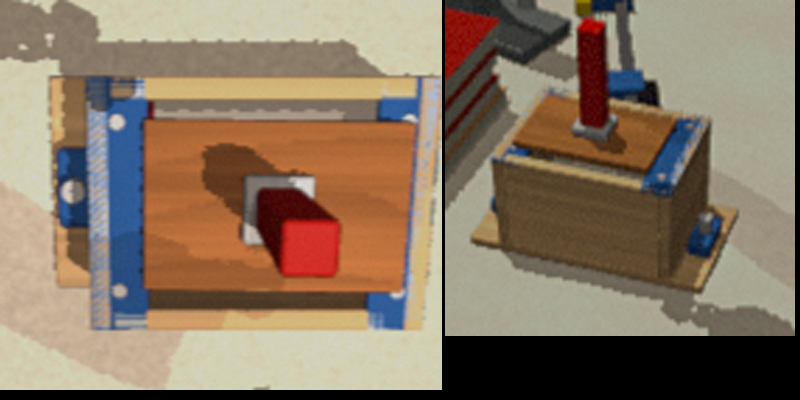

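The board lies flat on both lips, shifted towards +x: plate corners in the wrist crop at (145,120), (416,121), (406,291), (145,291), handle top around (310,248). The gripper is empty. I'll fit its pose, recheck the path for a deeper grasp (82 mm) with the jaws along y, then regrasp and lift slowly.

```bash
cat > q.py <<'E'
from h import *
import pickle
cal=pickle.load(open("cal2.pkl","rb")); cs=get_calibration("side")
rect=lambda a,W,z:[[a/2,W/2,z],[a/2,-W/2,z],[-a/2,-W/2,z],[-a/2,W/2,z]]
B=np.array(rect(.14,.09,.124)+rect(.024,.024,.239))
w=np.array([[416,121],[406,291],[145,291],[145,120],[338,220],[336,276],[281,276],[285,220]])/2.6+[190,70]-.3
s=(np.array([[511,146],[546,95],[684,118],[652,168]])-[445,0])/2.8+[175,60]-.3
for o in ([(cal,B,w)],[(cal,B,w),(cs,B[:4],s)]):
    q,r=fit(o,[.58,-.25,-.12]); print(q,np.abs(r).max(0))
print(r.T); print("in press frame",R.from_euler('z',-PRESS[2]).apply(np.r_[q[:2]-PRESS[:2],0]))
# press in the same image (rim corners that show): outer left edge and lip inner left
import plan
plan.body=np.array([[-70,70,0,8],[-18,18,0,18],[-12,12,0,123],[-14,14,63,136],[-43,43,136,240]],float)
plan.bp=np.concatenate([plan.outline(b,4) for b in plan.body]); l=63.3
def seg(a,b,n=8):
    g=lambda w:np.array([w[0]+l*np.sin(np.radians(w[2])),w[1]+l*np.cos(np.radians(w[2]))]); o=[]
    for k in np.linspace(0,1,n):
        th=np.radians(a[2]+k*(b[2]-a[2])); t=g(a)+k*(g(b)-g(a)); o.append(plan.clear(t[0]-l*np.sin(th),t[1]-l*np.cos(th),th))
    return min(o)
print("clear",[round(float(seg(a,b)),1) for a,b in zip(WP,WP[1:])])
for k in (0,2): print([np.round(inverse_kinematics(*tcp_from_board(PRESS,-w[0]/1e3,w[1]/1e3,-np.radians(w[2]),l/1e3,k)),2) for w in WP[::3]])
E
python3 q.py
```

```text
[ 0.5849 -0.2471 -0.1289] [1.9549 0.8462]
[ 0.5845 -0.2472 -0.1262] [3.5655 1.0908]
[[ 0.0838 -0.8464 -0.3832 -1.0843  1.5211  1.1121 -0.73   -1.5262 -0.8176
  -0.9583 -3.5655 -2.4352]
 [-0.4924  0.0591  0.2584  0.1343 -0.4339  0.9175  0.9639 -0.3842 -1.0908
   0.0374  0.7661  0.8496]]
in press frame [0.008  0.0016 0.    ]
clear [12.8, 11.9, 13.4, 12.7, 7.3, 6.6, 6.6, 6.9, 10.3, 9.5, 9.5]
[array([-0.51,  0.25,  0.1 ,  1.42,  0.  ,  2.76]), array([-0.7 , -0.08, -0.67,  0.47,  0.3 ,  2.65]), array([-0.69, -0.04, -0.68,  0.47,  0.28,  2.65]), array([-0.58,  0.13, -0.4 ,  0.8 ,  0.11,  2.7 ])]
[array([-0.51,  0.25,  0.1 ,  1.42,  0.  , -0.38]), array([-0.7 , -0.08, -0.67,  0.47,  0.3 , -0.49]), array([-0.69, -0.04, -0.68,  0.47,  0.28, -0.5 ]), array([-0.58,  0.13, -0.4 ,  0.8 ,  0.11, -0.44])]
```

Run:
```python
from h import *
b=[.5847,-.2472]; q=tool(-.127,0,2).as_quat(); zt=.116+.082-manip.grip_depth
manip.movep([*b,.30],q)
manip.move_l([*b,zt],feed=.1); manip.dwell(.1)
f0=np.array(manip.get_contact_force()); p0=np.array(manip.get_position()); print("pre",f0,p0-[*b,zt])
move_gripper(0.); print("open",manip.get_opening(),"dF",manip.get_contact_force()-f0,manip.get_time_s())
manip.move_l([*b,zt+.02],feed=.06); manip.dwell(.1); print("open",manip.get_opening(),"dF",manip.get_contact_force()-f0)
manip.move_l([*b,zt+.08],feed=.12); manip.dwell(.15); print("open",manip.get_opening(),"dF",manip.get_contact_force()-f0,"M",manip.get_wrist_torque(),manip.get_position(),manip.get_time_s())
cv2.imwrite("pics/w3.png",grab_frame("wrist")); cv2.imwrite("pics/s3.png",grab_frame("side"))
```

```text
pre [-0.7326 -0.4262  0.6134] [ 0.0006 -0.0003  0.001 ]
open 0.022621033254099834 dF [ 0.338  -0.9507  0.9811] 18.5
open 0.02310037003022945 dF [ 0.6462 -0.0293 -2.141 ]
open 0.022878502884492644 dF [ 1.1313  0.77   -3.6649] M [-0.0274 -0.0219 -0.0372] [ 0.5839 -0.2467  0.2577] 19.8833
```

The grip is better this time: opening 22.9 mm, weight carried. Tilting in small steps and stopping if the load or the opening changes.

```bash
cat >> h.py <<'E'
L=.0633; K=2
def pose(w):
    return tcp_from_board(PRESS,SG*w[0]/1e3,w[1]/1e3,SG*np.radians(w[2]),L,K)
F0=np.array([-.73,-.43,.61])
def go(w,feed):
    p,q=pose(w); manip.move_l(p,q,feed=feed)
    f=manip.get_contact_force()-F0; o=manip.get_opening()
    print(w,"err mm",(manip.get_position()-p)*1e3,"F",f,"open %.4f t %.2f"%(o,manip.get_time_s()))
    return f,o
E
python3 - <<'E'
from h import *
for w in [(0,192,0),(-5,178,11),(-10,166,22),(-15,152,33)]:
    f,o=go(w,.06)
    if f[2]>-.8 or o<.018: print("LOST?"); break
manip.dwell(.15); print(manip.get_contact_force()-F0)
cal=get_calibration("wrist"); T=np.linalg.inv(cal["T"])
im=grab_frame("wrist"); s=grab_frame("side"); cv2.imwrite("pics/w4.png",im); cv2.imwrite("pics/s4.png",s)
# predicted plate corners drawn for the planned tilt
def body(pts,w):
    r=R.from_euler('z',PRESS[2])*R.from_euler('y',SG*np.radians(w[2])); 
    return r.apply(pts)+R.from_euler('z',PRESS[2]).apply([SG*w[0]/1e3,0,w[1]/1e3])+np.r_[PRESS[:2],0]
C=np.array([[.07,.045,.008],[.07,-.045,.008],[-.07,-.045,.008],[-.07,.045,.008]])
for i,c in ((im,cal),(s,get_calibration("side"))):
    cv2.polylines(i,[np.round(proj(c,body(C,w))*8).astype(int)],True,(0,255,0),1,shift=3)
a=cv2.resize(im,(448,336)); b=cv2.resize(s[30:180,160:320],None,fx=2.2,fy=2.2,interpolation=2)
A=np.zeros((340,800,3),np.uint8); A[:336,:448]=a; A[:330,448:800]=b; cv2.imwrite("pics/v4.png",A)
E
```

```text
(0, 192, 0) err mm [-0.6557  0.1835 -0.4783] F [ 0.2401 -0.1978 -2.658 ] open 0.0226 t 20.28
(-5, 178, 11) err mm [-0.612   0.0862  0.2782] F [ 1.048   0.0506 -2.7611] open 0.0229 t 20.71
(-10, 166, 22) err mm [ 0.7138 -0.5076  0.5814] F [ 1.537   0.6771 -2.8784] open 0.0225 t 21.14
(-15, 152, 33) err mm [ 1.5441 -1.1087  1.439 ] F [ 0.6716 -0.3581 -2.687 ] open 0.0226 t 21.63
[ 0.7052  1.3077 -2.2468]
```

View pics/v4.png

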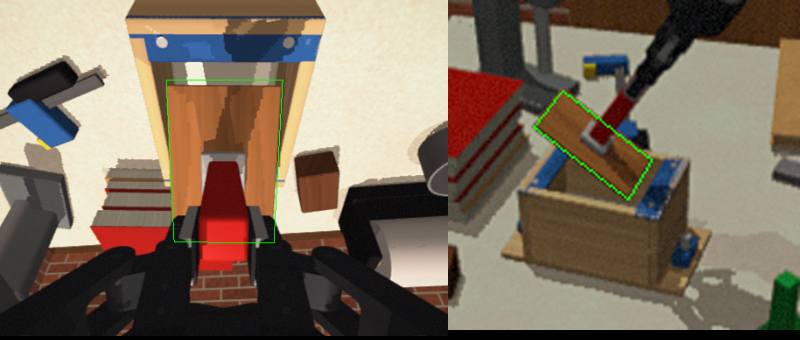

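The overlay (green) matches the plate in both views: the board is held firmly at the intended 33° tilt, low end over the mouth. Continuing the insertion with force monitoring.

Run:
```python
from h import *
for w in WP[2:]:
    f,o=go(w,.06)
    if np.hypot(f[0],f[1])>8 or not -7<f[2]<1.5 or o<.02: print("STOP"); break
else:
    manip.dwell(.15); print(manip.get_contact_force()-F0,manip.get_time_s())
```

```text
(-15, 113, 33) err mm [ 0.2694 -0.2094  0.2526] F [ 0.1775  0.7591 -2.367 ] open 0.0229 t 22.68
(0, 93, 33) err mm [-0.3004  0.0928 -0.3327] F [ 0.3562  0.3677 -2.4953] open 0.0232 t 23.25
(6, 85, 36) err mm [-0.3862  0.1702 -0.3291] F [ 1.2159  0.5249 -2.0907] open 0.0228 t 23.62
(6, 77, 35.5) err mm [ 0.6102 -0.1634  0.1434] F [ 0.9977  0.5562 -2.9777] open 0.0228 t 23.89
(6, 71, 31) err mm [ 1.9122 -0.872   1.7814] F [ 0.4019  0.3918 -2.9684] open 0.0226 t 24.14
(4, 67, 26) err mm [0.4783 0.1381 0.0152] F [ 0.4728  1.0496 -3.8972] open 0.0225 t 24.41
(0, 64, 20) err mm [-0.8376  0.8384 -1.3422] F [ 0.3574  1.9398 -2.9638] open 0.0227 t 24.73
(0, 57, 15) err mm [-0.9718  0.6785 -1.2947] F [ 0.2742  0.8861 -3.2476] open 0.0228 t 25.00
(0, 45, 6) err mm [-0.9593  0.5562 -0.9635] F [ 0.4826  0.7581 -2.7564] open 0.0228 t 25.38
(0, 38, 0) err mm [-0.7331  0.3411 -0.5076] F [ 0.637   1.1079 -3.8697] open 0.0228 t 25.69
[ 0.6773  0.759  -3.0201] 25.8417
```

No contact anywhere on the way in. Lowering now until it touches the pads, then a look before release.

Run:
```python
from h import *
z=38
while z>32:
    z-=.75; p,q=pose((0,z,0)); manip.move_l(p,q,feed=.02); manip.dwell(.08); f=manip.get_contact_force()-F0
    print(z,"boardz %.4f"%(manip.get_position()[2]-L),"F",f)
    if f[2]>2: break
print("M",manip.get_wrist_torque(),"t",manip.get_time_s())
s=grab_frame("side"); im=grab_frame("wrist"); t=grab_frame("top")
a=cv2.resize(im[60:384,120:392],(400,476)); b=cv2.resize(s[30:180,160:310],(400,400),interpolation=2)
A=np.zeros((480,800,3),np.uint8); A[:476,:400]=a; A[:400,400:]=b; cv2.imwrite("pics/v5.png",A)
```

```text
37.25 boardz 0.0374 F [ 0.397   0.49   -2.3163]
36.5 boardz 0.0364 F [ 1.6598  0.1015 -3.819 ]
35.75 boardz 0.0359 F [ 0.8465  0.1974 -2.1784]
35.0 boardz 0.0356 F [1.028  0.4616 0.9245]
34.25 boardz 0.0353 F [ 1.6121 -0.2236  4.4684]
M [ 0.2769  0.1317 -0.0398] t 27.5083
```

View pics/v5.png

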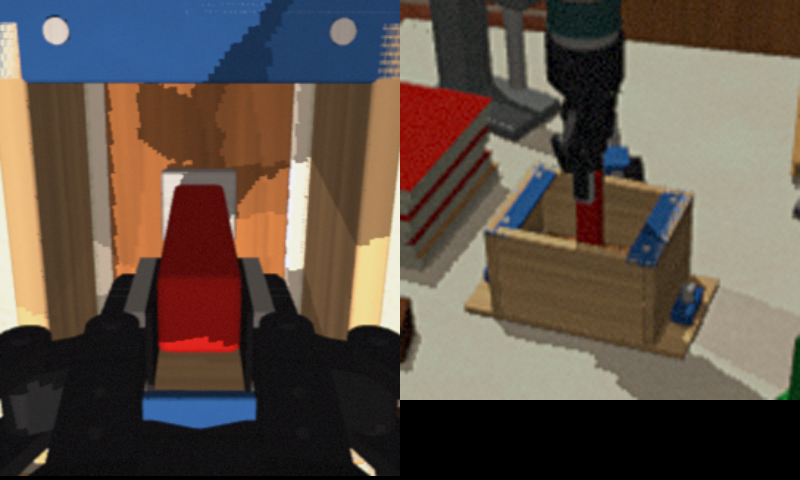

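Contact came at a board height of 35.3 mm, which matches the pads' 35 mm. The picture shows the plate flat and centred (paper strips both sides, wood reaching under the blue lip). I'll release gently, withdraw straight up, and check the handle's position by code, since I've used up the viewer pictures.

Run:
```python
from h import *
move_gripper(.042); manip.dwell(.1); print("open",manip.get_opening(),manip.get_contact_force()-F0)
p=np.array(manip.get_position()); manip.move_l(p+[0,0,.10],feed=.12); print("F",manip.get_contact_force()-F0)
manip.movep([.46,-.245,.34],tool(PRESS[2],0,2).as_quat()); manip.dwell(.2)
r=R.from_euler('z',PRESS[2])
for n in ("side","wrist"):
    c=get_calibration(n); im=grab_frame(n); cv2.imwrite(f"pics/end_{n}.png",im)
    f=lambda pts:proj(c,r.apply(pts)+np.r_[PRESS[:2],0])
    h=f(np.array([[a,b,z] for a in(-.012,.012) for b in(-.012,.012) for z in(.116,.158)])); lo,hi=h.min(0),h.max(0)
    b,g,rd=[im[...,i].astype(int) for i in range(3)]; m=(rd>70)&(rd>3*g)&(rd>3*b)
    y0,y1,x0,x1=int(lo[1])-25,int(hi[1])+25,int(lo[0])-25,int(hi[0])+25
    ys,xs=np.nonzero(m[max(y0,0):y1,max(x0,0):x1])
    if len(xs): print(n,"pred",lo,hi,"red box",xs.min()+max(x0,0),ys.min()+max(y0,0),xs.max()+max(x0,0),ys.max()+max(y0,0),len(xs))
print(manip.get_position(),manip.get_opening(),manip.get_time_s())
```

```text
open 0.04191030123053032 [-0.3435  0.768  -0.4128]
F [ 0.3699 -0.0182 -0.7212]
side pred [224.222   93.1501] [235.8897 112.4591] red box 226 93 235 120 206
wrist pred [253.7732 238.6149] [274.1656 271.1026] red box 254 224 274 271 695
[ 0.4601 -0.2447  0.3383] 0.041747988069927966 30.125
```

```bash
python3 -c "
from h import *
print(manip.get_time_s(), manip.get_contact_force()); manip.job_done()"
```

```text
30.125 [0.2691 0.6466 0.4001]
the job is handed in; nothing more can be done
```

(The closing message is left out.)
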